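# Load a stone blank in the work holder and start the grinder

## Task

Lay the short rectangular stone blank fully home in the work holder's rectangular pocket, flat and square, and let go of it. Then press the start button (the flat one inside the raised collar) gently but fully down, without forcing it against its stop, hold it down for about a second and let it spring back. Do not press the mushroom-headed stop button, and leave the other two stones, the jar and the mug where they are.

Things in the scene. Friction and masses are not known exactly. Their poses are not given: they have to be found in the camera images.
- blank: The short rectangular stone blank: a plain marble block 60 (x) x 45 (y) x 30 (z) mm, about 0.22 kg, loose and lying flat on the bench (upright as seated). Origin at the centre of its underside, z up. Grip it across the 45 mm faces (along its y), with the fingertips at least 14 mm above its underside so that they stay clear of the holder.
- holder: The work holder, fixed to the bench during a run: an aluminium plate 130 (x) x 110 (y) mm on a round steel base, its level top 34 mm above the bench. Origin at the centre of its underside, z up.
- pocket (a point): Centre of the floor of the pocket in the holder's top, 22 mm above the bench, 12 mm below the plate's top. The pocket is 62.5 (x) x 47.5 (y) mm, 12 mm deep, with a 2 mm chamfer at the mouth: about 1.25 mm of play on each side of the blank. z up. The seated blank stands 18 mm proud, its origin on this point; either way round is right.
- console: The grey control box on a foot, fixed to the bench during a run. Its face, 150 mm wide (y) and 110 mm long up the slope, leans back 25 degrees and looks up and towards the robot. Both buttons stand on it. Origin on the bench, 78 mm under the middle of the face. A fixed steel collar (inner diameter 48, outer 58 mm, 22 mm high) surrounds the start button, its rim level with the unpressed top.
- start_button_top (a point): Centre of the top of the start button, a flat grey disc of 30 mm diameter, 22 mm above the face (left button as seen from the robot); moves with it. z points out of the face along the button's axis, 25 degrees from vertical, towards the robot; press along -z. x points up the slope, y level along the face. Closed fingers must enter the collar by the 6 mm of travel.
- start_button (a joint): Travel of the start button in m along its axis, into the face; 0 is released, 0.006 fully down at a hard stop. A spring brings it back: about 1.5 N to begin to move, 5 N fully down.
- stop_button_top (a point): Centre of the top of the stop button: a grey mushroom head of 40 mm diameter on the same face, 74 mm from the start button along -y (to the right as seen from the robot), its top 32 mm above the face. Not to be pressed.
- stop_button (a joint): Travel of the stop button in m: 0 released, 0.006 fully down; spring-loaded (1.5 to 5 N).
- long_blank: Another marble block, 85 (x) x 45 (y) x 30 (z) mm, too long for the pocket; leave it. Origin at the centre of its underside.
- disc: Marble disc of 52 mm diameter, 30 mm high; leave it. Origin at the centre of its underside.
- jar: Closed amber glass jar, 64 mm diameter, 100 mm high, at the left side; leave it. Origin at the centre of its underside.
- mug: White mug, 80 mm diameter, 90 mm high, with a handle, at the right side; leave it. Origin at the centre of its underside.
Things that resemble listed ones, but are neither listed nor needed, are in the scene too. Leave any turquoise look-alike of the blank alone.

How it is judged:
On the way, in this order (a step that is already met when the one before it is completed fails the run):
1. the blank lies flat and square, fully home in the pocket, and is let go (z of blank in the frame of pocket between -0.002 and 0.002 m and horizontal distance between blank and pocket below 0.003 m and angle between blank's own z axis and vertical below 0.05 rad and angle between the x axis of blank and the x axis of pocket, either way round below 0.08 rad and contact force between the fingers and blank below 0.3 N), for 0.3 s.
2. the start button is held fully down while the blank stays seated (value of joint start_button above 0.0053 m and z of blank in the frame of pocket between -0.002 and 0.002 m and horizontal distance between blank and pocket below 0.003 m and angle between blank's own z axis and vertical below 0.05 rad and angle between the x axis of blank and the x axis of pocket, either way round below 0.08 rad), for 0.6 s.
At the end, for the whole second after the job is handed in: Blank released, at rest in the pocket: underside within 2 mm of its floor, centre within 3 mm, tilt under 0.05 rad, turned under 0.08 rad from square. Start button, after being held over 5.3 mm down for 0.6 s, back within 1 mm of released. Stop button within 1 mm of released (all of step 1 and linear speed of blank below 0.01 m/s and value of joint each of start_button, stop_button below 0.001 m); the robot touches nothing.
It fails at once if the start button is forced: more than 40 N on it (contact force between anything else and start_button above 40 N).
It fails at once if the stop button is pressed by more than 2 mm (value of joint stop_button above 0.002 m).
It fails at once if another stone, the jar or the mug is moved by more than 25 mm (distance of any of long_blank, disc, jar, mug from where it was at the start of the episode above 0.025 m).
It also fails if it takes over 51 s, if anything falls off the work surface, if the arm or the gripper's body presses on something with over 40 N, if the wrist force passes 120 N, or if a joint passes its speed limit or range.

## Robot

A 7-joint arm with a two-finger parallel gripper is mounted at the origin on the work surface. World frame = base frame: x ahead of the robot, y to its left, z up, the work surface at z = 0. Lengths are in m, angles in rad, forces in N, time in s.
With the tool pointing down it reaches from about 0.4 to 0.925 m from the base axis. Payload 4.1 kg.
Tool frame: the origin (TCP) lies at the very end of the fingers, on their centre line; the grasp point (between the pads) lies arm.hold_point_z behind it (arm.hold_point_z is the distance from the TCP to the grasp point, in m); z points along the fingers, y is the line along which they close (so a half turn about z gives the same grasp; the last joint's range is limited). The gripper opens to 85 mm and grips with 20 to 120 N. Pads are 22 mm wide; open, the fingers measure 114 mm over their backs; the gripper's body (76 mm by 85 mm) begins 54 mm behind the grasp point. The pads swing forward as they close: fully open they stand 13 mm farther back than shut.
Start: joints at [-1.296, 0.398, 0.045, 1.537, -0.019, 1.207, -0.051], TCP at [0.237, 0.605, 0.231] pointing down, gripper open.
Joint ranges: [-2.82, 2.82], [-0.49, 2.23], [-1.37, 1.46], [0, 2.46], [-1.36, 4.5], [0.23, 2], [-2.94, 2.94]. Speed limits (rad/s): [2.57, 2.57, 3.14, 3.14, 3.14, 3.14, 3.14].

## Interface

Orientations are given as a 3x3 rotation matrix whose columns are the frame's x, y, z axes.
In Python, from cell import read_state, viewer, arm gives the robot as it stands. The module is installed in compiled form; this text tells all that it offers.
- The arm moves only by the tool move_arm, never from a script. Its argument "targets" is a list of rows, each an object with "linear": the shift along the tool's x, y, z in units of 0.6 m (1.0 is 0.6 m), a list of three; "angular": the turn, a rotation vector about the tool's x, y, z in units of 45 degrees (1.0 is 45 degrees), a list of three. A call has 1 to 12 rows; each row shifts and turns the commanded pose from where the row before left it, along the tool's axes as they then stand; what a row does not reach is not made up. A row lasts 1/10 s, in which the tool goes at most 50 mm and 8.59 degrees, less where a joint would pass 70% of its speed; a pose out of reach is approached as far as the arm can. A call with a number of a shift or a turn outside -1 to 1 is refused whole. A call with a gripper value outside its range is refused whole. "hand" is the closure, from -1 (fully open) to 1 (shut), set as the call begins (left out, the last holds). The fingers move at their own pace and stop on an object; the grip force is fixed at half the most. Time passes only in rows, so rows that do not move let the fingers close. It gives the time, the measured TCP pose, the force, the opening and the grip force at its end, in the units of the state.
- read_state(): the state, without advancing time (a new reading comes with each control period).
- viewer.capture(name): name is "side" or "top"; returns a dict with "pixels" (400x640x3 uint8, red, green, blue), "z_map" (400x640 float32, m along the optical axis (not along the pixel's ray), 0 where there is no reading), "vfov" (degrees; the focal length in pixels is half the picture's height over the tangent of half this angle, whatever the lens; pixels are square), "cx", "cy" (the principal point, pixels), "k1" (the pictures are not rectified: a ray, as slopes to the right and down, at radius r is drawn at 1 + k1 r^2 times it, then the intrinsics apply), "R" (3x3) and "t" (3): a world point X has camera coordinates R X + t. Camera axes: x right, y down, z forward; pixel columns grow to the right and rows downward; lengths in m; the calibration is good to about 2 mm. A picture is of the moment at which its call begins.
- arm.sign_off(): hands the job in; it is judged then, once.
The state is a dict: "t": time; "qpos": joint angles; "qd": joint speeds; "tau": joint torques, N m; "eef_pos": TCP position; "tool_rot": TCP orientation; "wrist_force": force on the tool from outside, world axes, zero at the start; "torque": the same for the moment, N m; "finger_gap": opening from 0.0 (shut) to 1.0 (fully open); "gripper_force": force on a finger pad.
Only numpy, scipy, OpenCV 4.12 (cv2) and the standard library are available. Lean on these libraries where they do the work, as an engineer would, in place of code of your own. Each camera call takes 0.05 s, during which the arm holds its last target. There are 200 camera calls.

## Working session

There is one attempt and no reset: what is moved stays moved. The work goes in short steps, Python scripts to look and compute and a tool call to move; the robot and the scene stay as the last step left them, time stands still between calls to the robot, and variables do not carry over. Pictures are saved under pics/ and viewed, at most 10 in all, crops included, and the job is handed in when it is done.

Besides the shell and the picture viewer there is one more tool, called after "Emit:" as name(argument=value, ...), one argument or row to a line, values as JSON. move_arm: Moves the arm, as the interface text tells. Its arguments: {"type":"object","properties":{"targets":{"type":"array","items":{"type":"object","properties":{"linear":{"type":"array","items":{"type":"number"}},"angular":{"type":"array","items":{"type":"number"}}}}},"hand":{"type":"number"}},"required":["targets"]}

```bash
mkdir -p pics
cat > h.py <<'E'
import numpy as np, cv2
from cell import read_state, viewer, arm
def K(c):
    f=200/np.tan(np.radians(c['vfov'])/2); return f,c['cx'],c['cy']
def slopes(c,uv):
    f,cx,cy=K(c); d=(np.atleast_2d(uv).astype(float)-[cx,cy])/f; s=d.copy()
    for _ in range(20): s=d/(1+c['k1']*(s**2).sum(1,keepdims=True))
    return s
def ray(c,uv):
    s=slopes(c,uv); R=np.array(c['R']); t=np.array(c['t'])
    d=np.c_[s,np.ones(len(s))]@R; return -R.T@t, d
def onplane(c,uv,z):
    o,d=ray(c,uv); return o+d*((z-o[2])/d[:,2])[:,None]
def cloud(c):
    v,u=np.mgrid[:400,:640]; uv=np.c_[u.ravel(),v.ravel()]
    s=slopes(c,uv); z=c['z_map'].ravel()[:,None]
    P=(np.c_[s,np.ones(len(s))]*z-np.array(c['t']))@np.array(c['R'])
    P[z[:,0]==0]=np.nan; return P.reshape(400,640,3)
def pix(c,X):
    p=np.atleast_2d(X)@np.array(c['R']).T+np.array(c['t']); s=p[:,:2]/p[:,2:]
    f,cx,cy=K(c); return s*(1+c['k1']*(s**2).sum(1,keepdims=True))*f+[cx,cy]
def save(n,im): cv2.imwrite('pics/'+n,cv2.cvtColor(im,cv2.COLOR_RGB2BGR))
E
python3 - <<'E'
from h import *
import pickle
d={}
for n in('side','top'):
    c=viewer.capture(n); d[n]=c; save(n+'0.png',c['pixels'])
    print(n,c['vfov'],c['k1'],c['cx'],c['cy'],(-np.array(c['R']).T@c['t']).round(3),np.array(c['R']).round(2).tolist())
pickle.dump(d,open('d0.pkl','wb'))
s=read_state(); print(s, arm.hold_point_z)
E
```

```text
side 52.972739477740255 -0.06714422338020248 321.1194492669305 198.64991693152962 [ 0.368 -0.819  0.762] [[0.99, -0.16, 0.02], [-0.08, -0.62, -0.78], [0.14, 0.77, -0.63]]
top 52.85452010360129 -0.09593669816536822 320.18889351155593 196.44065876343853 [ 0.431 -0.008  1.287] [[0.01, -1.0, -0.01], [-1.0, -0.01, -0.07], [0.07, 0.01, -1.0]]
{'t': 0.1, 'qpos': array([-1.29598934,  0.39911396,  0.04506652,  1.53778143, -0.01871671,
        1.20691307, -0.0506829 ]), 'qd': array([-0.0010437 , -0.00295808,  0.00070221, -0.00193972, -0.0005717 ,
       -0.0010761 , -0.00067036]), 'tau': array([ 3.79518300e-03, -4.76261258e+01,  1.37078639e+00, -2.54948777e+01,
        1.20864110e-02,  4.98041903e-03,  3.25800784e-06]), 'eef_pos': array([0.23713107, 0.60457049, 0.23035839]), 'tool_rot': array([[-9.30978592e-01,  3.65073372e-01, -5.41980031e-04],
       [ 3.65073755e-01,  9.30977030e-01, -1.70990297e-03],
       [-1.19669085e-04, -1.78974575e-03, -9.99998391e-01]]), 'wrist_force': array([-0.13411775, -0.04191925, -0.66971887]), 'torque': array([ 0.00760042, -0.03886643,  0.04975266]), 'gripper_force': 0.0, 'finger_gap': 0.9983106917288843} 0.0187
```

View pics/top0.png

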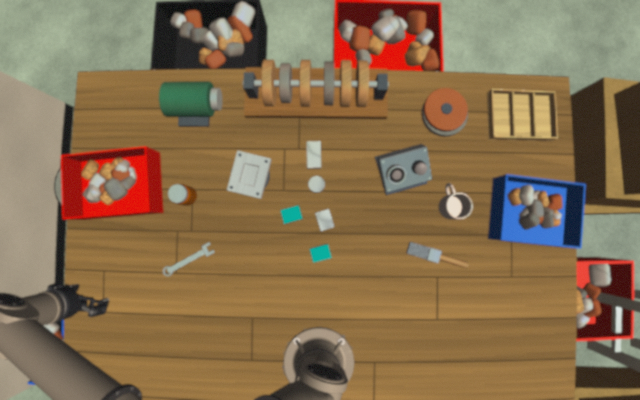

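View pics/side0.png

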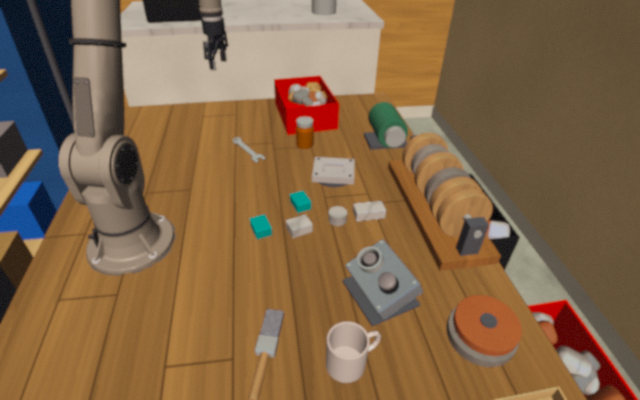

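Candidates for the blank in the top view are the white block (324,219), the longer white block (314,153), the white disc (316,184), and the turquoise look-alikes (291,214) and (320,253). By the description I choose (324,219), which is (299,226) in the side view. The holder is at (249,174), the console at (404,168), with the start button at (397,174) and the stop button at (421,167).

Run:
```python
from h import *
import pickle
d=pickle.load(open('d0.pkl','rb'))
t=d['top']['pixels'];s=d['side']['pixels']
a=cv2.resize(t[135:240,220:345],None,fx=4,fy=4,interpolation=cv2.INTER_CUBIC)
b=cv2.resize(s[140:245,240:320][:, :],None,fx=4,fy=4,interpolation=cv2.INTER_CUBIC)[:420,:300]
save('crop.png',np.hstack([a,b]))
for n,boxes in {'top':dict(blank=(324,219,14),long=(314,153,18),disc=(316,184,12),holder=(249,174,30)),'side':dict(blank=(299,226,18),holder=(334,171,30))}.items():
    c=d[n];P=cloud(c);hsv=cv2.cvtColor(c['pixels'],cv2.COLOR_RGB2HSV)
    for k,(u,v,r) in boxes.items():
        m=np.zeros((400,640),np.uint8); w=(slice(v-r,v+r),slice(u-r,u+r))
        m[w]=((hsv[w][...,1]<60)&(hsv[w][...,2]>110))*255
        ct=max(cv2.findContours(m,cv2.RETR_EXTERNAL,cv2.CHAIN_APPROX_NONE)[0],key=cv2.contourArea)
        q=P[m>0]; q=q[np.isfinite(q[:,0])]
        z=np.median(q[:,2]); print(n,k,cv2.contourArea(ct),'z pct',np.percentile(q[:,2],[5,25,50,75,95]).round(4))
        g=onplane(d[n],ct[:,0].astype(float),np.percentile(q[:,2],75))
        rr=cv2.minAreaRect((g[:,:2]*1000).astype(np.float32)); print('  ',np.round(rr[0],1),np.round(rr[1],1),round(rr[2],1))
```

```text
top blank 270.5 z pct [0.0011 0.0284 0.0304 0.032  0.0347]
   [450.9 -13.8] [62.9 47.5] 17.4
top long 349.5 z pct [0.0257 0.0286 0.0306 0.0324 0.035 ]
   [655.9  23.1] [86.3 47.4] 0.7
top disc 207.0 z pct [0.0091 0.0283 0.0308 0.0327 0.0354]
   [562.3  14. ] [50.4 50.2] 0.6
top holder 1440.0 z pct [0.0202 0.0298 0.0339 0.036  0.0387]
   [590.8 225.2] [117.5 131.7] 76.7
side blank 362.5 z pct [0.0062 0.0197 0.0289 0.0302 0.0321]
   [450.5 -28.2] [64.5 70. ] 15.0
side holder 957.0 z pct [0.0139 0.0239 0.0327 0.0344 0.0361]
   [586.2 208.9] [143.5 130.1] 76.5
```

View pics/crop.png

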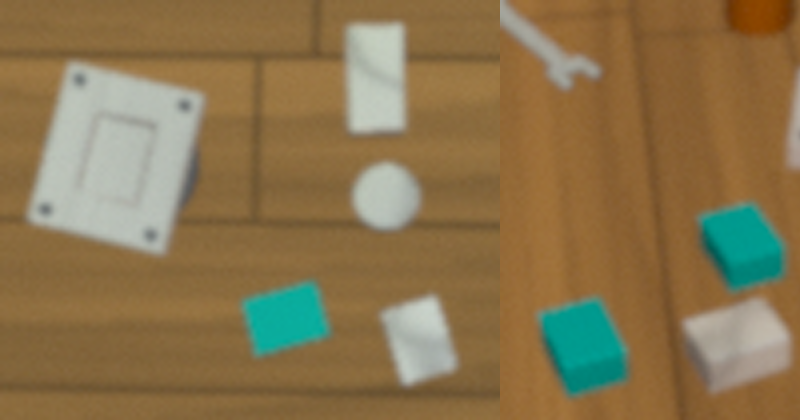

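The crop confirms it: a white short block, about 60 x 45 mm, at (324,219), with a turquoise twin at its left. Next is a sub-pixel edge measurement in both views.

```bash
cat >> h.py <<'E'
def grab(n,k=4):
    cs=[viewer.capture(n) for _ in range(k)]; c=dict(cs[0]); c['pixels']=np.mean([x['pixels'] for x in cs],0).astype(np.float32)
    z=np.array([x['z_map'] for x in cs]); z[z==0]=np.nan; c['z_map']=np.nan_to_num(np.nanmedian(z,0)); return c
def samp(img,uv): return cv2.remap(img,uv[...,0].astype(np.float32),uv[...,1].astype(np.float32),cv2.INTER_CUBIC)
def edges(c,img,cen,yaw,dims,z,rng=9,frac=.35,n=25):
    """per side (+x,+y,-x,-y): gradient-peak offset outward [mm], strength signed, slope [rad]"""
    out=[]
    a=np.arange(-rng,rng+.01,.25)/1000
    for k in range(4):
        th=yaw+k*np.pi/2; nrm=np.array([np.cos(th),np.sin(th)]); tan=np.array([-nrm[1],nrm[0]])
        h=dims[k%2]/2; L=dims[(k+1)%2]*frac; s=np.linspace(-L,L,n)
        X=np.array(cen[:2])+nrm*(h+a)[None,:,None]+tan*s[:,None,None]
        X=np.dstack([X,np.full(X.shape[:2],z)])
        p=samp(img,pix(c,X.reshape(-1,3)).reshape(*X.shape[:2],2))
        g=np.gradient(cv2.GaussianBlur(p,(9,1),0),axis=1); gm=g.mean(0)
        sg=np.sign(gm[np.abs(gm).argmax()]); w=np.clip(g*sg,0,None)**3; o=(w*a).sum(1)/(w.sum(1)+1e-9)
        f=np.polyfit(s,o,1); o2=o[np.abs(o-np.polyval(f,s))<.002]
        i=np.abs(gm).argmax(); out.append((round(a[i]*1e3,2),round(np.median(o2)*1e3,2),round(gm[i],1),round(f[0],3)))
    return out
E
python3 - <<'E'
from h import *
import pickle
d={n:grab(n) for n in('top','side')}; pickle.dump(d,open('d1.pkl','wb'))
for n,c in d.items():
    im=c['pixels']; sat=im.max(2)-im.min(2); gray=im.mean(2)
    print(n,'blank',*edges(c,sat,(.451,-.014),np.radians(17.4),(.06,.045),.03),sep='\n ')
    print(n,'plate',*edges(c,sat,(.590,.225),np.radians(-13.3),(.13,.11),.034),sep='\n ')
    print(n,'pocket gray',*edges(c,gray,(.590,.225),np.radians(-13.3),(.0625,.0475),.034,frac=.3),sep='\n ')
c=d['top']
def up(c,u0,u1,v0,v1,f): return cv2.resize(np.clip(c['pixels'][v0:v1,u0:u1],0,255).astype(np.uint8),None,fx=f,fy=f,interpolation=cv2.INTER_CUBIC)
a=up(d['top'],222,277,147,202,7);b=up(d['side'],306,361,146,201,7)
e=up(d['top'],370,440,138,200,5)[:,:350];g=up(d['side'],340,425,235,325,4)[:,:340]
H=max(e.shape[0],g.shape[0]); pad=lambda x,H:np.pad(x,((0,H-x.shape[0]),(0,0),(0,0)))
save('h1.png',np.hstack([a,b])); save('c1.png',np.hstack([pad(e,H),pad(g,H)]))
E
```

```text
top
 blank
 (np.float64(2.25), np.float64(2.18), np.float32(2.4), np.float64(-0.02))
 (np.float64(2.25), np.float64(2.38), np.float32(2.4), np.float64(-0.004))
 (np.float64(1.0), np.float64(0.78), np.float32(2.2), np.float64(-0.017))
 (np.float64(1.75), np.float64(1.75), np.float32(2.4), np.float64(0.02))
top
 plate
 (np.float64(2.75), np.float64(2.83), np.float32(2.5), np.float64(-0.005))
 (np.float64(5.25), np.float64(4.92), np.float32(2.3), np.float64(0.002))
 (np.float64(1.0), np.float64(1.07), np.float32(2.5), np.float64(-0.002))
 (np.float64(5.75), np.float64(5.08), np.float32(1.5), np.float64(-0.006))
top
 pocket gray
 (np.float64(4.25), np.float64(4.62), np.float32(1.2), np.float64(-0.035))
 (np.float64(-1.25), np.float64(-1.63), np.float32(-0.9), np.float64(-0.001))
 (np.float64(3.5), np.float64(3.95), np.float32(0.3), np.float64(-0.102))
 (np.float64(1.75), np.float64(2.12), np.float32(0.7), np.float64(-0.014))
side
 blank
 (np.float64(0.5), np.float64(0.31), np.float32(2.3), np.float64(-0.032))
 (np.float64(1.75), np.float64(0.98), np.float32(1.8), np.float64(0.029))
 (np.float64(8.0), np.float64(7.39), np.float32(1.2), np.float64(0.13))
 (np.float64(3.75), np.float64(4.13), np.float32(0.4), np.float64(-0.009))
side
 plate
 (np.float64(0.75), np.float64(1.35), np.float32(2.1), np.float64(0.023))
 (np.float64(6.0), np.float64(3.8), np.float32(1.2), np.float64(0.005))
 (np.float64(3.0), np.float64(2.71), np.float32(2.0), np.float64(-0.01))
 (np.float64(1.0), np.float64(0.47), np.float32(0.1), np.float64(-0.004))
side
 pocket gray
 (np.float64(5.25), np.float64(4.34), np.float32(0.2), np.float64(-0.221))
 (np.float64(-2.5), np.float64(-3.08), np.float32(0.3), np.float64(0.023))
 (np.float64(4.75), np.float64(4.56), np.float32(0.3), np.float64(0.09))
 (np.float64(-6.0), np.float64(-3.89), np.float32(-0.1), np.float64(-0.032))
```

View pics/h1.png

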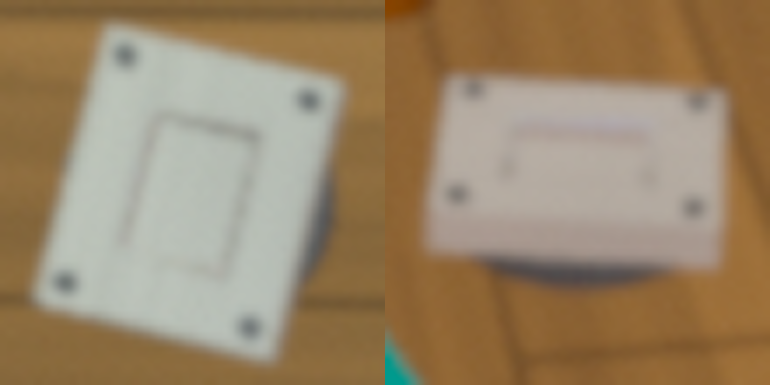

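View pics/c1.png

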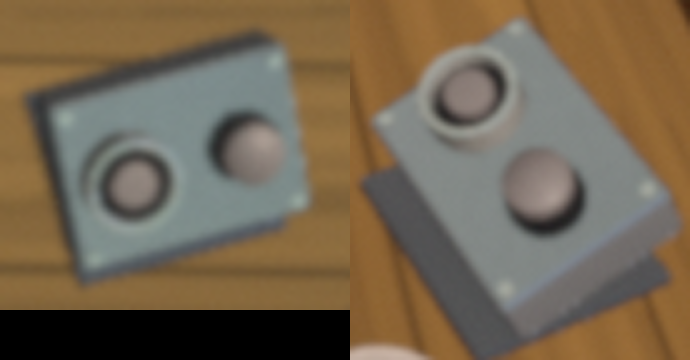

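The holder crop shows four dark screws around the pocket in both views, with pocket outline centred between them. The console crop shows the start collar (left; top view about (396,175)) and the mushroom stop button (right). I'll triangulate the screws, blank corners, button tops and console.

```bash
cat >> h.py <<'E'
def blob(img,u,v,r,thr=.5,dark=True):
    """weighted centroid of the dark (or bright) spot near (u,v)"""
    for _ in range(4):
        y,x=np.mgrid[-r:r+.01:.25,-r:r+.01:.25]; k=x**2+y**2<=r*r
        p=samp(img,np.dstack([x+u,y+v])); p=-p if dark else p
        b=np.median(p[(x**2+y**2>(.75*r)**2)&k]); w=np.clip(p-b-thr*(p[k].max()-b),0,None)*k
        u+= (w*x).sum()/w.sum(); v+=(w*y).sum()/w.sum()
    return u,v
def tri(cs,uvs):
    A=np.zeros((3,3));b=np.zeros(3);L=[]
    for c,uv in zip(cs,uvs):
        o,q=ray(c,uv); q=q[0]/np.linalg.norm(q[0]); M=np.eye(3)-np.outer(q,q); A+=M;b+=M@o; L.append((o,M))
    X=np.linalg.solve(A,b); return X,max(np.linalg.norm(M@(X-o)) for o,M in L)
E
python3 - <<'E'
from h import *
import pickle
d=pickle.load(open('d1.pkl','rb')); T,S=d['top'],d['side']
gT,gS=T['pixels'].mean(2),S['pixels'].mean(2)
sT=[(124,55),(308,100),(249,327),(65,282)]; sS=[(698,101),(694,207),(457,193),(474,88)]
# side order: side right=+x ; top: up=+x,left=+y
sT=[blob(gT,222+a/7,147+b/7,3.5) for a,b in sT]; sS=[blob(gS,306+(a-385)/7,146+b/7,3.0) for a,b in sS]
print('top px',np.round(sT,1).tolist(),'side px',np.round(sS,1).tolist())
PT=np.array([onplane(T,u,.034)[0] for u in sT]); PS=np.array([onplane(S,u,.034)[0] for u in sS])
tr=[tri((T,S),(a,b)) for a,b in zip(sT,sS)]; P3=np.array([x for x,_ in tr]); print('tri',(P3*1e3).round(1).tolist(),[round(e*1e3,1) for _,e in tr])
def yaw(P): e=(P[0]+P[1]-P[2]-P[3])[:2]; f=(P[0]+P[3]-P[1]-P[2])[:2]; return np.degrees([np.arctan2(e[1],e[0]),np.arctan2(-f[0],f[1])]).round(2)
for n,P in(('top',PT),('side',PS),('tri',P3)): print(n,(P.mean(0)*1e3).round(2),yaw(P),np.linalg.norm(P-np.roll(P,1,0),axis=1).round(4))
# blank: contour of top face in top view (sub-pixel), corner triangulation
im=T['pixels']; sat=im.max(2)-im.min(2)
w=cv2.resize(sat[200:240,305:345],None,fx=10,fy=10,interpolation=cv2.INTER_CUBIC)
lo,hi=w[180:200,180:200].mean(),np.median(w[:60]); m=(w<(lo+hi)/2).astype(np.uint8)
ct=max(cv2.findContours(m,cv2.RETR_EXTERNAL,cv2.CHAIN_APPROX_NONE)[0],key=cv2.contourArea)[:,0]
g=onplane(T,(ct+.5)/10-.5+[305,200],.03)[:,:2]*1000
r=cv2.minAreaRect(g.astype(np.float32)); print('blank top',np.round(r[0],2),np.round(r[1],2),round(r[2],2))
M=cv2.moments(g.astype(np.float32).reshape(-1,1,2)); print('centroid',M['m10']/M['m00'],M['m01']/M['m00'],'yaw',np.degrees(.5*np.arctan2(2*M['mu11'],M['mu20']-M['mu02'])))
# side crop of blank
b=cv2.resize(np.clip(S['pixels'][205:247,278:322],0,255).astype(np.uint8),None,fx=12,fy=12,interpolation=cv2.INTER_CUBIC); save('b1.png',b)
# console
for n,c in d.items():
    im=c['pixels']; P=cloud(c)
    r=(slice(140,200),slice(372,440)) if n=='top' else (slice(240,325),slice(340,425))
    hs=cv2.cvtColor(np.clip(im,0,255).astype(np.uint8),cv2.COLOR_RGB2HSV)[r]
    face=(hs[...,0]>85)&(hs[...,0]<110)&(hs[...,1]>25)&(hs[...,2]>90)
    q=P[r][face]; q=q[np.isfinite(q[:,0])]
    for _ in range(6):
        m=q.mean(0); nrm=np.linalg.svd(q-m,full_matrices=False)[2][2]; nrm*=np.sign(nrm[2]); e=(q-m)@nrm; q=q[np.abs(e)<max(.003,1.5*e.std())] if _<5 else q
    print(n,'face n',nrm.round(3),'tilt',np.degrees(np.arccos(nrm[2])).round(1),'yaw',np.degrees(np.arctan2(-nrm[1],-nrm[0])).round(1),'mean',m.round(4),len(q),e.std())
E
```

```text
top px [[239.4, 154.4], [265.7, 160.9], [257.2, 193.4], [230.9, 186.9]] side px [[352.3, 154.7], [349.6, 175.2], [315.8, 173.3], [322.0, 152.4]]
tri [[652.6, 252.0, 58.5], [632.6, 173.6, 34.3], [529.6, 198.0, 33.9], [553.6, 275.0, 60.6]] [np.float64(3.3), np.float64(0.9), np.float64(1.0), np.float64(6.1)]
top [591.99 227.73  34.  ] [-13.19 -13.23] [0.1063 0.0865 0.1058 0.0862]
side [598.32 244.4   34.  ] [-14.   -17.29] [0.1025 0.1204 0.1059 0.1245]
tri [592.09 224.65  46.83] [-13.17 -15.82] [0.1016 0.0844 0.1058 0.085 ]
blank top [450.88 -13.89] [65.3  50.13] 17.32
centroid 451.15092089206655 -13.447445493015657 yaw 14.315017126858939
top face n [-0.407 -0.121  0.905] tilt 25.1 yaw 16.6 mean [ 0.6158 -0.2653  0.0827] 605 0.0012194948911784327
side face n [-0.43   0.812  0.396] tilt 66.7 yaw -62.1 mean [ 0.6332 -0.3283  0.0815] 8 0.00038505510467928817
```

View pics/b1.png

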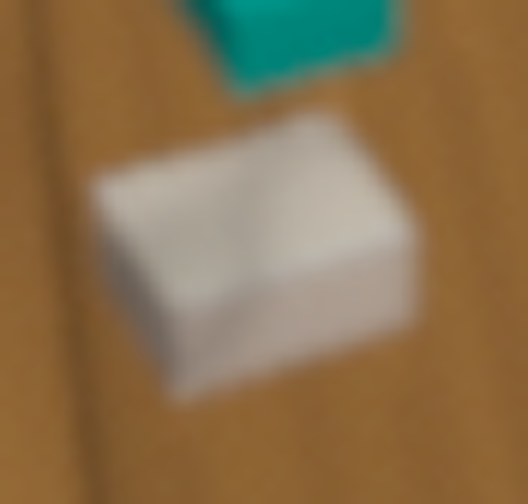

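The side crop shows the blank's top face with corners near (92,185), (330,112), (415,232) and (178,302) in the 12x crop. Now I'll check the blank yaw with these and triangulate the buttons.

Run:
```python
from h import *
import pickle
d=pickle.load(open('d1.pkl','rb')); T,S=d['top'],d['side']
gT,gS=T['pixels'].mean(2),S['pixels'].mean(2)
uv=(np.array([(92,185),(330,112),(415,232),(178,302)])+.5)/12-.5+[278,205]
g=onplane(S,uv,.03)[:,:2]*1000; print('blank side',g.round(1).tolist(),g.mean(0).round(1)); 
a=g[1]-g[0];b=g[2]-g[3];e=g[0]-g[3];f=g[1]-g[2];print([np.degrees(np.arctan2(x[1],x[0])).round(1) for x in(a,b,e,f)],[np.linalg.norm(x).round(1) for x in(a,b,e,f)])
st=(blob(gT,397,175,4.5,.3,False),blob(gS,369.5,258.2,5.5,.3,False)); sp=((420.6,168.4),(387.5,282.5))
print(st)
X,e=tri((T,S),st); print('start',X.round(4),e); X2,e2=tri((T,S),sp); print('stop',X2.round(4),e2)
n=np.array([-.407,-.121,.905]); m=np.array([.6158,-.2653,.0827]); print('height over face',(X-m)@n,(X2-m)@n)
for c,k in((T,0),(S,1)):
    P=cloud(c); u,v=np.round(st[k]).astype(int); print('depth start',np.nanmedian(P[v-1:v+2,u-1:u+2].reshape(-1,3),0).round(4))
y=X-X2; y-=n*(y@n); print('dist',np.linalg.norm(y),'yaw from buttons',np.degrees(np.arctan2(-y[0],y[1])))
P=cloud(T); hsv=cv2.cvtColor(T['pixels'].astype(np.uint8),cv2.COLOR_RGB2HSV); q=P[(hsv[...,0]>80)&(hsv[...,0]<92)&(hsv[...,1]>150)]
q=q[np.isfinite(q[:,0])&(q[:,0]>.43)&(q[:,0]<.55)]; print('turq',np.percentile(q,[2,98],0).round(3).tolist())
```

```text
blank side [[414.4, -2.9], [471.1, 14.9], [484.8, -28.3], [429.7, -43.9]] [450. -15.]
[np.float64(17.5), np.float64(15.8), np.float64(110.5), np.float64(107.6)] [np.float64(59.4), np.float64(57.2), np.float64(43.8), np.float64(45.4)]
((np.float64(396.88309934068445), np.float64(174.13200669472747)), (np.float64(370.1966776224549), np.float64(258.30094895438214)))
start [ 0.5882 -0.2287  0.094 ] 0.00025919401254959697
stop [ 0.6072 -0.3009  0.0931] 0.0002860269249995103
height over face 0.017028992054597573 0.017218079807672173
depth start [ 0.5883 -0.2281  0.0995]
depth start [ 0.5859 -0.2326  0.0985]
dist 0.07462263917434256 yaw from buttons 14.814362573517025
turq [[0.445, 0.063, 0.028], [0.489, 0.119, 0.034]]
```

Emit:
move_arm(
  hand=-0.6,
  targets=[
    {"angular": [0,0,-0.172]},
    {"angular": [0,0,-0.172]},
    {"angular": [0,0,-0.172]},
    {"angular": [0,0,-0.172]},
    {"angular": [0,0,-0.172]},
    {"linear": [0,-0.078,0]},
    {"linear": [0,-0.078,0]},
    {"linear": [0,-0.078,0]},
    {"linear": [0,-0.078,0]},
    {"linear": [0,-0.078,0]},
    {"linear": [0,-0.078,0]},
    {"linear": [0,-0.078,0]},
  ],
)

```text
validation failed for argument at $.ta...
```

Emit:
move_arm(
  targets=[
    {"linear": [0,-0.078,0]},
    {"linear": [0,-0.078,0]},
    {"linear": [0,-0.078,0]},
    {"linear": [0,-0.078,0]},
    {"linear": [0,-0.078,0]},
    {"linear": [0,-0.078,0]},
    {"linear": [-0.035,-0.077,0]},
    {"linear": [0,0,0]},
    {"linear": [0,0,0]},
  ],
)

```text
validation failed for argument at $.ta...
```

```bash
cat >> h.py <<'E'
def goto(p,yawy=None):
    """print tool-frame offset (units) from here to p, and the turn about tool z (units) to bring tool y to angle yawy [deg]"""
    s=read_state(); R=np.array(s['tool_rot']); q=np.array(s['eef_pos']); d=R.T@(np.array(p)-q)
    a=np.degrees(np.arctan2(R[1,1],R[0,1])); print('t',s['t'],'pos',q.round(4),'yang',a.round(2),'zax',R[:,2].round(4),'units',(d/.6).round(4),'F',np.round(s['wrist_force'],2),'gap',round(s['finger_gap'],3),'grip',round(s['gripper_force'],1))
    if yawy is not None: print('turn units',round(-(yawy-a)/45,4))
E
python3 -c "
from h import *
goto((.4508,-.0142,.015),107.2); print(read_state()['qpos'].round(2))"
```

```text
t 0.5 pos [0.2373 0.6052 0.2313] yang 68.59 zax [ 0.e+00  1.e-04 -1.e+00] units [-0.7081 -0.8312  0.3604] F [-0.64  0.3   0.48] gap 0.999 grip 0.0
turn units -0.858
[-1.3   0.4   0.05  1.54 -0.02  1.21 -0.05]
```

Emit:
move_arm(
  hand=-0.6,
  targets=[
    {"linear": [0,0,0],"angular": [0,0,-0.172]},
    {"linear": [0,0,0],"angular": [0,0,-0.172]},
    {"linear": [0,0,0],"angular": [0,0,-0.172]},
    {"linear": [0,0,0],"angular": [0,0,-0.172]},
    {"linear": [0,0,0],"angular": [0,0,-0.172]},
    {"linear": [0,-0.078,0],"angular": [0,0,0]},
    {"linear": [0,-0.078,0],"angular": [0,0,0]},
    {"linear": [0,-0.078,0],"angular": [0,0,0]},
    {"linear": [0,-0.078,0],"angular": [0,0,0]},
    {"linear": [0,-0.078,0],"angular": [0,0,0]},
    {"linear": [0,-0.078,0],"angular": [0,0,0]},
    {"linear": [0,-0.078,0],"angular": [0,0,0]},
  ],
)

```text
t: 1.7
eef_pos: [0.3351, 0.2905, 0.2316]
tool_rot: [[-0.955, -0.297, 0.001], [-0.297, 0.955, 0.001], [-0.001, 0.001, -1.0]]
wrist_force: [1.5, -0.1, -0.0]
finger_gap: 0.802
gripper_force: 0.0
```

Emit:
move_arm(
  targets=[
    {"linear": [0,-0.078,0],"angular": [0,0,0]},
    {"linear": [0,-0.078,0],"angular": [0,0,0]},
    {"linear": [0,-0.078,0],"angular": [0,0,0]},
    {"linear": [0,-0.078,0],"angular": [0,0,0]},
    {"linear": [0,-0.078,0],"angular": [0,0,0]},
    {"linear": [0,-0.078,0],"angular": [0,0,0]},
    {"linear": [-0.035,-0.077,0],"angular": [0,0,0]},
    {"linear": [0,0,0.075],"angular": [0,0,0]},
    {"linear": [0,0,0.075],"angular": [0,0,0]},
    {"linear": [0,0,0],"angular": [0,0,0]},
    {"linear": [0,0,0],"angular": [0,0,0]},
  ],
)

```text
t: 2.8
eef_pos: [0.4514, -0.0131, 0.1417]
tool_rot: [[-0.955, -0.297, -0.001], [-0.297, 0.955, -0.0], [0.001, -0.0, -1.0]]
wrist_force: [0.9, 0.0, 0.3]
finger_gap: 0.802
gripper_force: 0.0
```

```bash
python3 -c "
from h import *
goto((.4508,-.0142,.015),107.2); print(read_state()['qpos'].round(2))"
```

```text
t 2.8 pos [ 0.4514 -0.0131  0.1417] yang 107.29 zax [-8.e-04 -3.e-04 -1.e+00] units [ 0.0013 -0.0015  0.2112] F [0.94 0.01 0.33] gap 0.802 grip 0.0
turn units 0.002
[-0.5   0.16  0.48  2.1  -0.09  0.9   1.9 ]
```

Emit:
move_arm(
  targets=[
    {"linear": [0.001,-0.0015,0.06],"angular": [0,0,0]},
    {"linear": [0,0,0.06],"angular": [0,0,0]},
    {"linear": [0,0,0.04],"angular": [0,0,0]},
    {"linear": [0,0,0.03],"angular": [0,0,0]},
    {"linear": [0,0,0.02],"angular": [0,0,0]},
    {"linear": [0,0,0],"angular": [0,0,0]},
    {"linear": [0,0,0],"angular": [0,0,0]},
    {"linear": [0,0,0],"angular": [0,0,0]},
  ],
)

```text
t: 3.6
eef_pos: [0.4526, -0.0139, 0.0167]
tool_rot: [[-0.955, -0.297, 0.003], [-0.297, 0.955, 0.001], [-0.003, -0.0, -1.0]]
wrist_force: [0.2, -0.1, -0.8]
finger_gap: 0.801
gripper_force: 0.0
```

Run:
```python
from h import *
goto((.4508,-.0142,.015),107.2)
c=viewer.capture('side'); save('g0.png',cv2.resize(c['pixels'][150:260,220:380],None,fx=5,fy=5,interpolation=cv2.INTER_CUBIC))
```

```text
t 3.6 pos [ 0.4526 -0.0139  0.0167] yang 107.3 zax [ 3.1e-03  8.0e-04 -1.0e+00] units [0.003  0.0004 0.0028] F [ 0.17 -0.14 -0.77] gap 0.801 grip 0.0
turn units 0.0022
```

View pics/g0.png

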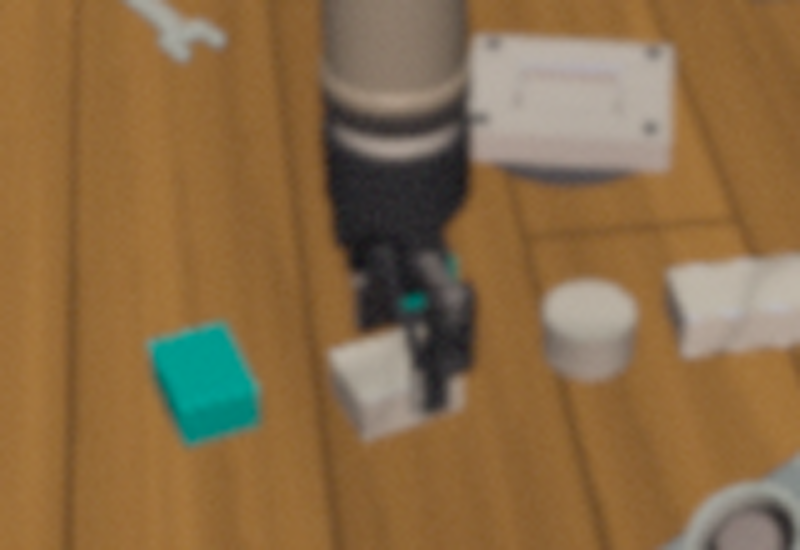

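The near finger stands in front of the blank's long face near its middle, at crop pixel (433,400). The far finger is behind it, and the turquoise twin is clear. I'll make a 2 mm correction and close.

Emit:
move_arm(
  targets=[
    {"linear": [0.003,0,0.002],"angular": [0,0,0]},
    {"linear": [0,0,0],"angular": [0,0,0]},
    {"linear": [0,0,0],"angular": [0,0,0]},
  ],
)

```text
t: 3.95
eef_pos: [0.4494, -0.0146, 0.0142]
tool_rot: [[-0.955, -0.297, 0.0], [-0.297, 0.955, 0.0], [-0.0, 0.0, -1.0]]
wrist_force: [-0.6, 0.3, 0.2]
finger_gap: 0.799
gripper_force: 0.0
```

Emit:
move_arm(
  hand=1,
  targets=[
    {"linear": [0,0,0],"angular": [0,0,0]},
    {"linear": [0,0,0],"angular": [0,0,0]},
    {"linear": [0,0,0],"angular": [0,0,0]},
    {"linear": [0,0,0],"angular": [0,0,0]},
    {"linear": [0,0,0],"angular": [0,0,0]},
    {"linear": [0,0,0],"angular": [0,0,0]},
    {"linear": [0,0,0],"angular": [0,0,0]},
    {"linear": [0,0,0],"angular": [0,0,0]},
  ],
)

```text
t: 4.75
eef_pos: [0.4495, -0.0144, 0.0145]
tool_rot: [[-0.955, -0.297, 0.0], [-0.297, 0.955, 0.001], [-0.0, 0.001, -1.0]]
wrist_force: [-1.4, 0.4, 4.3]
finger_gap: 0.512
gripper_force: 61.5
```

Run:
```python
from h import *
goto((.4508,-.0142,.015),107.2)
```

```text
t 4.75 pos [ 0.4495 -0.0144  0.0145] yang 107.28 zax [ 0.e+00  6.e-04 -1.e+00] units [-0.0021 -0.0003 -0.0009] F [-1.42  0.38  4.33] gap 0.512 grip 61.5
turn units 0.0019
```

Emit:
move_arm(
  targets=[
    {"linear": [0,0,-0.03],"angular": [0,0,0]},
    {"linear": [0,0,-0.05],"angular": [0,0,0]},
    {"linear": [0,0,-0.05],"angular": [0,0,0]},
    {"linear": [0,0,-0.04],"angular": [0,0,0]},
    {"linear": [0,0,0],"angular": [0,0,0.13]},
    {"linear": [0,0,0],"angular": [0,0,0.14]},
    {"linear": [0,0,0],"angular": [0,0,0.14]},
    {"linear": [0,0,0],"angular": [0,0,0.14]},
    {"linear": [0,0,0],"angular": [0,0,0.128]},
  ],
)

```text
t: 5.65
eef_pos: [0.4486, -0.0147, 0.1156]
tool_rot: [[-0.972, 0.233, -0.001], [0.233, 0.972, -0.0], [0.001, -0.0, -1.0]]
wrist_force: [-0.1, -0.1, -2.4]
finger_gap: 0.511
gripper_force: 62.4
```

Emit:
move_arm(
  targets=[
    {"linear": [-0.017,0.05,0],"angular": [0,0,0]},
    {"linear": [-0.02,0.065,0],"angular": [0,0,0]},
    {"linear": [-0.02,0.065,0],"angular": [0,0,0]},
    {"linear": [-0.02,0.065,0],"angular": [0,0,0]},
    {"linear": [-0.02,0.065,0],"angular": [0,0,0]},
    {"linear": [-0.02,0.065,0],"angular": [0,0,0]},
    {"linear": [-0.02,0.05,0],"angular": [0,0,0]},
    {"linear": [0,0.022,0],"angular": [0,0,0]},
    {"linear": [0,0,0],"angular": [0,0,0]},
    {"linear": [0,0,0],"angular": [0,0,0]},
    {"linear": [0,0,0],"angular": [0,0,0]},
  ],
)

```text
t: 6.75
eef_pos: [0.59, 0.2251, 0.1159]
tool_rot: [[-0.973, 0.231, -0.001], [0.231, 0.973, -0.001], [0.001, -0.002, -1.0]]
wrist_force: [0.1, -0.4, -2.1]
finger_gap: 0.507
gripper_force: 62.4
```

Run:
```python
from h import *
goto((.5906,.2280,.045),76.8)
```

```text
t 6.75 pos [0.59   0.2251 0.1159] yang 76.62 zax [-0.0012 -0.0014 -1.    ] units [1.000e-04 5.100e-03 1.182e-01] F [ 0.14 -0.36 -2.1 ] gap 0.507 grip 62.4
turn units -0.0039
```

Emit:
move_arm(
  targets=[
    {"linear": [0,0.005,0.04],"angular": [0,0,-0.004]},
    {"linear": [0,0,0.04],"angular": [0,0,0]},
    {"linear": [0,0,0.02],"angular": [0,0,0]},
    {"linear": [0,0,0],"angular": [0,0,0]},
    {"linear": [0,0,0],"angular": [0,0,0]},
    {"linear": [0,0,0],"angular": [0,0,0]},
  ],
)

```text
t: 7.35
eef_pos: [0.5925, 0.2305, 0.0576]
tool_rot: [[-0.974, 0.226, 0.002], [0.226, 0.974, 0.001], [-0.002, 0.002, -1.0]]
wrist_force: [-0.4, -0.0, -2.7]
finger_gap: 0.508
gripper_force: 62.4
```

Run:
```python
from h import *
import pickle
goto((.5906,.2280,.045),76.8)
d={n:grab(n) for n in('top','side')}; pickle.dump(d,open('d2.pkl','wb'))
up=lambda c,u0,u1,v0,v1,f: cv2.resize(np.clip(c['pixels'][v0:v1,u0:u1],0,255).astype(np.uint8),None,fx=f,fy=f,interpolation=cv2.INTER_CUBIC)
save('i1.png',np.hstack([up(d['top'],222,277,147,202,7),up(d['side'],306,361,136,191,7)]))
```

```text
t 7.35 pos [0.5925 0.2305 0.0576] yang 76.92 zax [ 0.0023  0.001  -1.    ] units [ 0.0022 -0.0048  0.0209] F [-0.38 -0.04 -2.73] gap 0.508 grip 62.4
turn units 0.0027
```

View pics/i1.png

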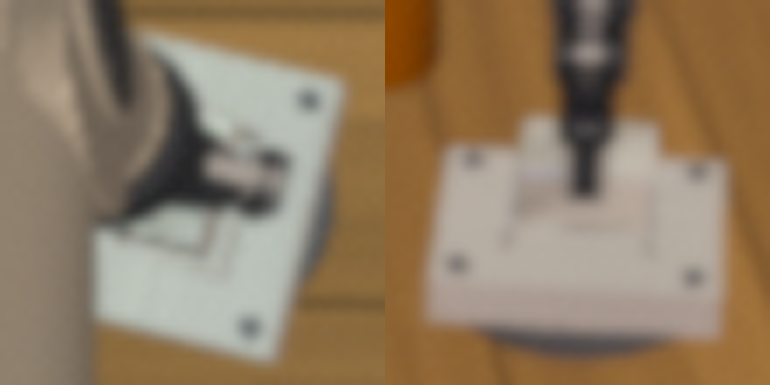

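The side crop shows the blank level over the pocket: its sides (520–655) line up with the pocket outline (513–650), and the near finger is in front. I'll correct the residual offset before lowering.

Emit:
move_arm(
  targets=[
    {"linear": [0.002,-0.004,0.007],"angular": [0,0,0]},
    {"linear": [0,0,0],"angular": [0,0,0]},
    {"linear": [0,0,0],"angular": [0,0,0]},
    {"linear": [0,0,0],"angular": [0,0,0]},
  ],
)

```text
t: 8.15
eef_pos: [0.5897, 0.2285, 0.0519]
tool_rot: [[-0.974, 0.226, 0.0], [0.226, 0.974, 0.0], [0.0, 0.0, -1.0]]
wrist_force: [0.3, -0.4, -2.7]
finger_gap: 0.505
gripper_force: 62.4
```

Run:
```python
from h import *
import time
goto((.5906,.2280,.037),76.8); viewer.capture('side'); goto((.5906,.2280,.037),76.8); viewer.capture('side'); goto((.5906,.2280,.037),76.8)
```

```text
t 8.15 pos [0.5897 0.2285 0.0519] yang 76.96 zax [ 0.  0. -1.] units [-0.0016 -0.0005  0.0248] F [ 0.3  -0.35 -2.7 ] gap 0.505 grip 62.4
turn units 0.0035
t 8.2 pos [0.5898 0.2286 0.052 ] yang 76.96 zax [ 2.e-04  2.e-04 -1.e+00] units [-0.0015 -0.0006  0.0249] F [ 0.54 -0.03 -1.87] gap 0.51 grip 62.4
turn units 0.0035
t 8.25 pos [0.5898 0.2286 0.052 ] yang 76.96 zax [ 2.e-04  2.e-04 -1.e+00] units [-0.0015 -0.0006  0.0249] F [ 0.23  0.31 -2.47] gap 0.507 grip 62.4
turn units 0.0035
```

Emit:
move_arm(
  targets=[
    {"linear": [-0.0015,-0.0005,0.004],"angular": [0,0,0.003]},
    {"linear": [0,0,0.003],"angular": [0,0,0]},
    {"linear": [0,0,0.003],"angular": [0,0,0]},
    {"linear": [0,0,0],"angular": [0,0,0]},
    {"linear": [0,0,0],"angular": [0,0,0]},
  ],
)

```text
t: 8.75
eef_pos: [0.5908, 0.2281, 0.0479]
tool_rot: [[-0.974, 0.228, 0.0], [0.228, 0.974, 0.001], [0.0, 0.001, -1.0]]
wrist_force: [-5.3, -0.1, 10.6]
finger_gap: 0.51
gripper_force: 64.0
```

Run:
```python
from h import *
goto((.5906,.2280,.0365),76.8)
```

```text
t 8.75 pos [0.5908 0.2281 0.0479] yang 76.81 zax [ 1.0e-04  1.1e-03 -1.0e+00] units [ 0.0003 -0.0003  0.019 ] F [-5.29 -0.15 10.63] gap 0.51 grip 64.0
turn units 0.0002
```

Emit:
move_arm(
  targets=[
    {"linear": [0.002,0,0],"angular": [0,0,0]},
    {"linear": [0.002,0,0],"angular": [0,0,0]},
    {"linear": [0,0,0.002],"angular": [0,0,0]},
    {"linear": [0,0,0],"angular": [0,0,0]},
    {"linear": [0,0,0],"angular": [0,0,0]},
  ],
)

```text
t: 9.25
eef_pos: [0.5905, 0.2282, 0.0475]
tool_rot: [[-0.973, 0.229, 0.004], [0.229, 0.973, 0.001], [-0.004, 0.002, -1.0]]
wrist_force: [-2.1, -1.9, 11.8]
finger_gap: 0.504
gripper_force: 64.2
```

Run:
```python
from h import *
goto((.5906,.2280,.0365),76.8);print(read_state()['torque'])
```

```text
t 9.25 pos [0.5905 0.2282 0.0475] yang 76.77 zax [ 0.0043  0.0011 -1.    ] units [-0.0001 -0.0003  0.0184] F [-2.13 -1.89 11.81] gap 0.504 grip 64.2
turn units -0.0006
[-0.51903649  0.11590512 -0.11279054]
```

Emit:
move_arm(
  targets=[
    {"linear": [0,0,-0.008],"angular": [0,0,0]},
    {"linear": [0,0,0],"angular": [0,0,0]},
    {"linear": [0,0,0],"angular": [0,0,0]},
    {"linear": [0,0,0],"angular": [0,0,0]},
  ],
)

```text
t: 9.65
eef_pos: [0.5875, 0.2286, 0.0487]
tool_rot: [[-0.974, 0.228, -0.001], [0.228, 0.974, -0.0], [0.001, -0.001, -1.0]]
wrist_force: [-0.0, 0.7, -3.1]
finger_gap: 0.508
gripper_force: 62.5
```

Run:
```python
from h import *
import pickle
goto((.5890,.2283,.0365),76.8);print(read_state()['torque'])
d=pickle.load(open('d2.pkl','rb')); d1=pickle.load(open('d1.pkl','rb'));S=d['side']; g=S['pixels'].mean(2)
# screws seen in the side view (near two), pocket-mouth side edges before, and blank top face edges now
for nm,u in(('d1',(349.6,175.2)),('d1',(315.8,173.3))): print(np.round(blob(d1['side']['pixels'].mean(2),*u,3),2), np.round(blob(g,*u,3),2))
c=np.array([.5925,.2305])+.001*np.array([.9736,-.2284])
for nm,im in(('gray',g),('r',S['pixels'][...,0].copy()),('b',S['pixels'][...,2].copy())): print(nm,*edges(S,im,c,np.radians(-13.1),(.06,.045),.0731,rng=7,frac=.3),sep='\n ')
# vertical edges of near face: profile along x at several heights
ex=np.array([.9736,-.2284]);ey=np.array([.2284,.9736])
for z in(.050,.056,.062,.068):
    a=np.arange(-.042,.0421,.002); X=np.c_[c+ex*a[:,None]-ey*.0225,np.full(len(a),z)]
    print(z,samp(g,pix(S,X)[None])[0].astype(int).tolist())
```

```text
t 9.65 pos [0.5875 0.2286 0.0487] yang 76.84 zax [-1.4e-03 -4.0e-04 -1.0e+00] units [-0.0026  0.0001  0.0204] F [-0.04  0.65 -3.11] gap 0.508 grip 62.5
turn units 0.0008
[ 0.01632219 -0.02584022  0.04471031]
[349.64 175.25] [349.64 175.24]
[315.85 173.3 ] [315.86 173.29]
gray
 (np.float64(2.0), np.float64(0.74), np.float32(-1.8), np.float64(0.016))
 (np.float64(-4.25), np.float64(-2.43), np.float32(-0.7), np.float64(-0.016))
 (np.float64(1.25), np.float64(1.24), np.float32(-1.7), np.float64(-0.083))
 (np.float64(4.25), np.float64(3.69), np.float32(-0.2), np.float64(-0.056))
r
 (np.float64(-0.75), np.float64(-0.17), np.float32(-1.0), np.float64(0.001))
 (np.float64(-5.5), np.float64(-2.69), np.float32(-0.5), np.float64(0.022))
 (np.float64(1.25), np.float64(0.59), np.float32(-0.9), np.float64(-0.071))
 (np.float64(4.25), np.float64(3.33), np.float32(-0.1), np.float64(0.005))
b
 (np.float64(2.0), np.float64(1.28), np.float32(-2.9), np.float64(0.029))
 (np.float64(-4.25), np.float64(-2.14), np.float32(-0.8), np.float64(-0.024))
 (np.float64(1.5), np.float64(1.61), np.float32(-2.4), np.f
[... 265 characters left out ...]
, 164, 163, 163, 165, 169, 171, 173, 173, 173]
0.056 [174, 173, 171, 169, 162, 154, 147, 142, 142, 143, 144, 145, 147, 149, 149, 148, 142, 136, 129, 125, 124, 125, 128, 135, 143, 152, 159, 164, 166, 167, 167, 168, 168, 166, 164, 163, 163, 167, 171, 173, 174, 173, 174]
0.062 [172, 173, 172, 170, 165, 158, 152, 148, 148, 148, 148, 147, 147, 146, 145, 139, 127, 113, 91, 74, 62, 62, 75, 95, 120, 138, 153, 162, 165, 168, 169, 169, 168, 167, 166, 164, 165, 167, 170, 171, 172, 172, 172]
0.068 [172, 173, 173, 171, 167, 162, 159, 158, 160, 161, 161, 159, 158, 156, 152, 145, 130, 113, 89, 65, 51, 51, 68, 89, 118, 138, 154, 165, 169, 172, 173, 173, 173, 173, 172, 171, 171, 171, 173, 174, 173, 172, 170]
```

Emit:
move_arm(
  targets=[
    {"linear": [0,0,0.003],"angular": [0,0,0]},
    {"linear": [0,0,0.003],"angular": [0,0,0]},
    {"linear": [0,0,0.002],"angular": [0,0,0]},
    {"linear": [0,0,0],"angular": [0,0,0]},
    {"linear": [0,0,0],"angular": [0,0,0]},
  ],
)

```text
t: 10.15
eef_pos: [0.588, 0.2285, 0.0445]
tool_rot: [[-0.974, 0.228, -0.0], [0.228, 0.974, -0.0], [0.0, -0.0, -1.0]]
wrist_force: [-0.1, -0.0, -2.2]
finger_gap: 0.512
gripper_force: 62.5
```

Run:
```python
from h import *
goto((.5875,.2286,.0365),76.8);print(read_state()['torque'])
```

```text
t 10.15 pos [0.588  0.2285 0.0445] yang 76.83 zax [-4.e-04 -1.e-04 -1.e+00] units [ 0.0009 -0.0001  0.0133] F [-0.06 -0.04 -2.21] gap 0.512 grip 62.5
turn units 0.0006
[ 0.00597962 -0.03333523 -0.05754611]
```

Emit:
move_arm(
  targets=[
    {"linear": [0,0,0.003],"angular": [0,0,0]},
    {"linear": [0,0,0.003],"angular": [0,0,0]},
    {"linear": [0,0,0.003],"angular": [0,0,0]},
    {"linear": [0,0,0.002],"angular": [0,0,0]},
    {"linear": [0,0,0],"angular": [0,0,0]},
    {"linear": [0,0,0],"angular": [0,0,0]},
  ],
)

```text
t: 10.75
eef_pos: [0.5882, 0.2285, 0.0381]
tool_rot: [[-0.974, 0.228, 0.0], [0.228, 0.974, 0.0], [0.0, 0.0, -1.0]]
wrist_force: [0.6, 0.0, -1.7]
finger_gap: 0.513
gripper_force: 62.5
```

Run:
```python
from h import *
goto((.588,.2285,.0365),76.8);print(read_state()['torque'])
```

```text
t 10.75 pos [0.5882 0.2285 0.0381] yang 76.82 zax [ 0.  0. -1.] units [ 0.0003 -0.0001  0.0026] F [ 0.64  0.01 -1.74] gap 0.513 grip 62.5
turn units 0.0004
[-0.03480976 -0.03145636 -0.02471545]
```

Entering freely. A bit more until floor contact.

Emit:
move_arm(
  targets=[
    {"linear": [0,0,0.0015],"angular": [0,0,0]},
    {"linear": [0,0,0.0015],"angular": [0,0,0]},
    {"linear": [0,0,0],"angular": [0,0,0]},
    {"linear": [0,0,0],"angular": [0,0,0]},
  ],
)

```text
t: 11.15
eef_pos: [0.5883, 0.2286, 0.0366]
tool_rot: [[-0.974, 0.228, 0.0], [0.228, 0.974, 0.0], [-0.0, 0.0, -1.0]]
wrist_force: [-1.2, -0.5, 0.6]
finger_gap: 0.507
gripper_force: 62.6
```

Emit:
move_arm(
  targets=[
    {"linear": [0,0,0.001],"angular": [0,0,0]},
    {"linear": [0,0,0],"angular": [0,0,0]},
    {"linear": [0,0,0],"angular": [0,0,0]},
  ],
)

```text
t: 11.45
eef_pos: [0.5883, 0.2286, 0.0366]
tool_rot: [[-0.974, 0.228, 0.0], [0.228, 0.974, 0.001], [0.0, 0.001, -1.0]]
wrist_force: [-2.9, -0.6, 5.2]
finger_gap: 0.506
gripper_force: 63.3
```

Emit:
move_arm(
  hand=-0.6,
  targets=[
    {"linear": [0,0,0],"angular": [0,0,0]},
    {"linear": [0,0,0],"angular": [0,0,0]},
    {"linear": [0,0,0],"angular": [0,0,0]},
    {"linear": [0,0,0],"angular": [0,0,0]},
    {"linear": [0,0,0],"angular": [0,0,0]},
    {"linear": [0,0,0],"angular": [0,0,0]},
  ],
)

```text
t: 12.05
eef_pos: [0.5882, 0.2285, 0.0357]
tool_rot: [[-0.974, 0.228, 0.0], [0.228, 0.974, 0.0], [-0.0, 0.0, -1.0]]
wrist_force: [0.3, -0.2, -0.1]
finger_gap: 0.799
gripper_force: 0.0
```

Emit:
move_arm(
  targets=[
    {"linear": [0,0,-0.02],"angular": [0,0,0]},
    {"linear": [0,0,-0.04],"angular": [0,0,0]},
    {"linear": [0,0,-0.07],"angular": [0,0,0]},
    {"linear": [0,0,-0.075],"angular": [0,0,0]},
    {"linear": [0,0,-0.075],"angular": [0,0,0]},
    {"linear": [0,-0.07,0],"angular": [0,0,0]},
    {"linear": [0,-0.075,0],"angular": [0,0,0]},
    {"linear": [0,-0.075,0],"angular": [0,0,0]},
    {"linear": [0,-0.075,0],"angular": [0,0,0]},
  ],
)

```text
t: 12.95
eef_pos: [0.5475, 0.0544, 0.2049]
tool_rot: [[-0.974, 0.228, 0.002], [0.228, 0.974, 0.001], [-0.001, 0.001, -1.0]]
wrist_force: [0.4, -0.1, 0.7]
finger_gap: 0.798
gripper_force: 0.0
```

Run:
```python
from h import *
import pickle
d={n:grab(n) for n in('top','side')}; pickle.dump(d,open('d3.pkl','wb')); goto((.5882,-.2287,.2),75)
up=lambda c,u0,u1,v0,v1,f: cv2.resize(np.clip(c['pixels'][v0:v1,u0:u1],0,255).astype(np.uint8),None,fx=f,fy=f,interpolation=cv2.INTER_CUBIC)
save('j1.png',np.hstack([up(d['top'],222,277,147,202,7),up(d['side'],306,361,136,191,7)]))
for n,c in d.items():
    P=cloud(c); k=(abs(P[...,0]-.5905)<.016)&(abs(P[...,1]-.2275)<.012)&(P[...,2]<.1); q=P[k]; print(n,'top z',np.median(q[:,2]).round(4),'slope',np.linalg.lstsq(np.c_[q[:,:2]-q[:,:2].mean(0),np.ones(len(q))],q[:,2],rcond=None)[0].round(3),len(q))
```

```text
t 13.35 pos [0.5482 0.0581 0.2038] yang 76.98 zax [ 3.e-04  6.e-04 -1.e+00] units [-0.1727 -0.4506  0.0061] F [ 0.66 -0.37 -0.62] gap 0.803 grip 0.0
turn units 0.0441
top top z 0.0529 slope [ 0.006 -0.023  0.053] 77
side top z 0.0518 slope [-0.005  0.011  0.052] 43
```

View pics/j1.png

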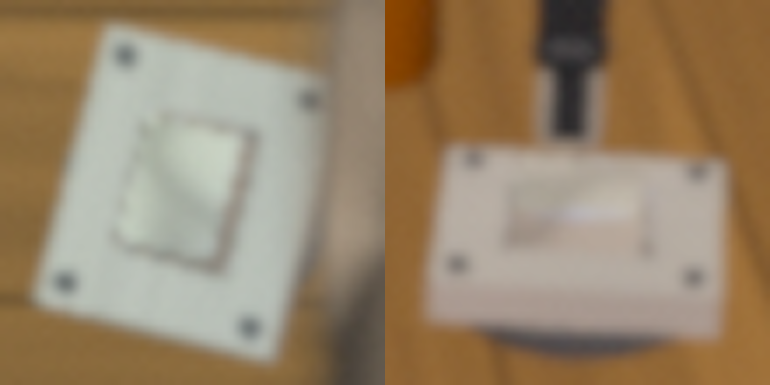

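Top view: the blank sits inside the pocket mouth at crop (185,190) with an even dark gap. The measured top is 52–53 mm, so it is fully home and flat. Next I'll close the fingers, go over the start button and refine its position from depth.

Emit:
move_arm(
  hand=1,
  targets=[
    {"linear": [-0.0157,-0.05,0],"angular": [0,0,0]},
    {"linear": [-0.0157,-0.072,0],"angular": [0,0,0]},
    {"linear": [-0.0157,-0.073,0],"angular": [0,0,0]},
    {"linear": [-0.0157,-0.073,0],"angular": [0,0,0]},
    {"linear": [-0.0157,-0.072,0],"angular": [0,0,0]},
    {"linear": [-0.0157,-0.072,0],"angular": [0,0,0]},
    {"linear": [-0.0157,-0.072,0],"angular": [0,0,0]},
    {"linear": [0,0,0],"angular": [0,0,-0.16]},
    {"linear": [0,0,0],"angular": [0,0,-0.16]},
    {"linear": [0,0,0],"angular": [0,0,-0.16]},
    {"linear": [0,0,0],"angular": [0,0,-0.158]},
  ],
)

```text
t: 14.45
eef_pos: [0.5467, -0.2404, 0.2033]
tool_rot: [[-0.961, -0.275, -0.0], [-0.275, 0.961, 0.0], [0.0, 0.0, -1.0]]
wrist_force: [0.2, -0.3, 0.3]
finger_gap: -0.003
gripper_force: 0.0
```

Emit:
move_arm(
  targets=[
    {"linear": [0,0,0],"angular": [0,-0.139,0]},
    {"linear": [0,0,0],"angular": [0,-0.139,0]},
    {"linear": [0,0,0],"angular": [0,-0.139,0]},
    {"linear": [0,0,0],"angular": [0,-0.139,0]},
    {"linear": [0,0,0],"angular": [0,0,0]},
    {"linear": [0,0,0],"angular": [0,0,0]},
    {"linear": [0,0,0],"angular": [0,0,0]},
  ],
)

```text
t: 15.15
eef_pos: [0.5478, -0.2405, 0.2043]
tool_rot: [[-0.872, -0.271, 0.407], [-0.246, 0.963, 0.114], [-0.423, -0.001, -0.906]]
wrist_force: [0.7, 0.2, 0.3]
finger_gap: -0.001
gripper_force: 0.0
```

Run:
```python
from h import *
import pickle
d=pickle.load(open('d1.pkl','rb'))
ps=np.radians(15.7); s,c0=np.sin(np.radians(25)),np.cos(np.radians(25))
n=np.array([-s*np.cos(ps),-s*np.sin(ps),c0]); ey=np.array([-np.sin(ps),np.cos(ps),0]); ex=np.cross(ey,n)
m=np.array([.6158,-.2653,.0827])
for k,c in d.items():
    P=cloud(c).reshape(-1,3); P=P[np.isfinite(P[:,0])]; L=(P-m)@np.c_[ex,ey,n]
    b=(np.hypot(L[:,0]+.01,L[:,1]-.04)<.045)
    q=L[b&(L[:,2]>.019)&(L[:,2]<.026)]
    mn,mx=np.percentile(q[:,:2],[3,97],0); cc=(mn+mx)/2; h=np.median(q[:,2])
    print(k,len(q),'ext',(mx-mn).round(4),'local',cc.round(4),h.round(4),'world',(m+ex*cc[0]+ey*cc[1]+n*h).round(4))
    f=L[(abs(L[:,2])<.006)&(abs(L[:,0])<.07)&(abs(L[:,1])<.09)]; e0,e1=np.percentile(f[:,:2],[.5,99.5],0); print('  face ext',(e1-e0).round(3),'mid',((e0+e1)/2).round(4))
st=read_state(); R=np.array(st['tool_rot']); print('n want',n.round(3),'tool -z',-R[:,2].round(3),'y',R[:,1].round(3),ey.round(3),st['finger_gap'],st['qpos'].round(2))
g=cv2.Rodrigues(R.T@np.c_[-ex,ey,-n])[0].ravel()/np.radians(45); print('turn units',g.round(4))
goto(np.array([.587,-.2285,.0992])+.1*n)
```

```text
top 167 ext [0.0519 0.0525] local [-0.0086  0.0466] 0.0219 world [ 0.5868 -0.225   0.0989]
  face ext [0.11  0.148] mid [-0.0083  0.0077]
side 259 ext [0.05   0.0512] local [-0.0119  0.0432] 0.022 world [ 0.5848 -0.2292  0.0976]
  face ext [0.109 0.147] mid [-0.0121  0.0061]
n want [-0.407 -0.114  0.906] tool -z [-0.407 -0.114  0.906] y [-0.271  0.963 -0.001] [-0.271  0.963  0.   ] -0.0008295909643035517 [ 0.11  0.2   0.46  1.98 -0.6   0.77  2.78]
turn units [-0.0008 -0.      0.0007]
t 15.15 pos [ 0.5478 -0.2405  0.2043] yang 105.71 zax [ 0.407   0.1137 -0.9063] units [0.0121 0.0016 0.0209] F [0.69 0.23 0.3 ] gap -0.001 grip 0.0
```

Emit:
move_arm(
  targets=[
    {"linear": [0.0137,0.0036,0.03],"angular": [0,0,0]},
    {"linear": [0,0,0.05],"angular": [0,0,0]},
    {"linear": [0,0,0.05],"angular": [0,0,0]},
    {"linear": [0,0,0.03],"angular": [0,0,0]},
    {"linear": [0,0,0],"angular": [0,0,0]},
    {"linear": [0,0,0],"angular": [0,0,0]},
    {"linear": [0,0,0],"angular": [0,0,0]},
  ],
)

```text
t: 15.85
eef_pos: [0.5782, -0.2312, 0.1146]
tool_rot: [[-0.872, -0.268, 0.409], [-0.243, 0.963, 0.112], [-0.424, -0.002, -0.906]]
wrist_force: [0.9, -0.8, -0.1]
finger_gap: -0.0
gripper_force: 0.0
```

Run:
```python
from h import *
goto((.586,-.2275,.0985)); print(read_state()['qpos'].round(2))
c=viewer.capture('side'); t=viewer.capture('top')
up=lambda c,u0,u1,v0,v1,f: cv2.resize(c['pixels'][v0:v1,u0:u1],None,fx=f,fy=f,interpolation=cv2.INTER_CUBIC)
save('k1.png',np.hstack([up(c,335,425,215,305,6)[:,:400],up(t,365,430,125,215,6)]))
```

```text
t 15.85 pos [ 0.5782 -0.2312  0.1146] yang 105.54 zax [ 0.4091  0.1122 -0.9056] units [-0.0015  0.0025  0.0303] F [ 0.86 -0.84 -0.15] gap -0.0 grip 0.0
[ 0.21  0.35  0.3   2.01 -0.75  0.6   2.91]
```

View pics/k1.png

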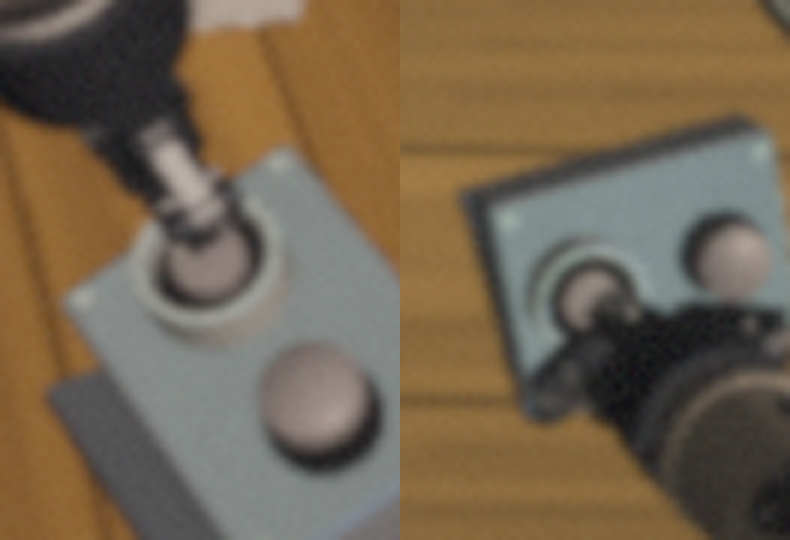

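The side crop shows the closed tips over the start button (210,262), inside the collar's outline, with the stop button (315,395) well clear. Joint 7 is near its limit, so I'll turn back about the tool axis.

Emit:
move_arm(
  targets=[
    {"linear": [0,0,0],"angular": [0,0,0.15]},
    {"linear": [0,0,0],"angular": [0,0,0.15]},
    {"linear": [0,0,0],"angular": [0,0,0.15]},
    {"linear": [0,0,0],"angular": [0,0,0]},
    {"linear": [0,0,0],"angular": [0,0,0]},
    {"linear": [0,0,0],"angular": [0,0,0]},
  ],
)

```text
t: 16.55
eef_pos: [0.5774, -0.2307, 0.1137]
tool_rot: [[-0.912, 0.049, 0.408], [0.104, 0.988, 0.113], [-0.398, 0.146, -0.906]]
wrist_force: [0.5, -0.1, 0.1]
finger_gap: 0.0
gripper_force: 0.0
```

Run:
```python
from h import *
goto((.586,-.2275,.0985)); print(read_state()['qpos'].round(2))
```

```text
t 16.55 pos [ 0.5774 -0.2307  0.1137] yang 87.14 zax [ 0.4081  0.1132 -0.9059] units [-0.0025  0.0023  0.0294] F [ 0.5  -0.1   0.08] gap 0.0 grip 0.0
[ 0.16  0.35  0.37  2.01 -0.79  0.61  2.6 ]
```

Emit:
move_arm(
  targets=[
    {"linear": [-0.0025,0.0023,0.006],"angular": [0,0,0]},
    {"linear": [0,0,0.008],"angular": [0,0,0]},
    {"linear": [0,0,0.008],"angular": [0,0,0]},
    {"linear": [0,0,0.003],"angular": [0,0,0]},
    {"linear": [0,0,0],"angular": [0,0,0]},
    {"linear": [0,0,0],"angular": [0,0,0]},
  ],
)

```text
t: 17.15
eef_pos: [0.5847, -0.2278, 0.1003]
tool_rot: [[-0.912, 0.051, 0.407], [0.106, 0.988, 0.113], [-0.397, 0.146, -0.906]]
wrist_force: [1.4, -0.4, 0.5]
finger_gap: 0.001
gripper_force: 0.0
```

```bash
cat >> h.py <<'E'
def axial():
    s=read_state(); z=np.array(s['tool_rot'])[:,2]; print('Faxial',-(np.array(s['wrist_force'])@z),'gap to top mm',(np.array([.586,-.2275,.0985])-s['eef_pos'])@z*1e3,'z',s['eef_pos'])
E
python3 -c "
from h import *
goto((.586,-.2275,.0985)); axial()"
```

```text
t 17.15 pos [ 0.5847 -0.2278  0.1003] yang 87.04 zax [ 0.4073  0.1133 -0.9062] units [-0.0008  0.0002  0.0036] F [ 1.38 -0.36  0.53] gap 0.001 grip 0.0
Faxial -0.04105502451958094 gap to top mm 2.169838680733732 z [ 0.5846969  -0.22781993  0.10026865]
```

Emit:
move_arm(
  targets=[
    {"linear": [0,0,0.002],"angular": [0,0,0]},
    {"linear": [0,0,0.002],"angular": [0,0,0]},
    {"linear": [0,0,0],"angular": [0,0,0]},
    {"linear": [0,0,0],"angular": [0,0,0]},
  ],
)

```text
t: 17.55
eef_pos: [0.5858, -0.2276, 0.0985]
tool_rot: [[-0.912, 0.051, 0.408], [0.106, 0.988, 0.113], [-0.397, 0.146, -0.906]]
wrist_force: [-1.7, 0.2, 0.9]
finger_gap: 0.003
gripper_force: 0.8
```

```bash
python3 -c "
from h import *
axial()"
```

```text
Faxial 1.4646713226393662 gap to top mm 0.0481665376904122 z [ 0.58582284 -0.22760609  0.09846016]
```

Emit:
move_arm(
  targets=[
    {"linear": [0,0,0.002],"angular": [0,0,0]},
    {"linear": [0,0,0.002],"angular": [0,0,0]},
    {"linear": [0,0,0],"angular": [0,0,0]},
    {"linear": [0,0,0],"angular": [0,0,0]},
  ],
)

```text
t: 17.95
eef_pos: [0.5868, -0.2274, 0.0962]
tool_rot: [[-0.912, 0.051, 0.408], [0.106, 0.988, 0.113], [-0.397, 0.146, -0.906]]
wrist_force: [-1.6, -0.1, 3.4]
finger_gap: -0.0
gripper_force: 1.5
```

```bash
python3 -c "
from h import *
axial()"
```

```text
Faxial 3.7956211257631733 gap to top mm -2.411186790564275 z [ 0.58682941 -0.22736206  0.09622928]
```

Emit:
move_arm(
  targets=[
    {"linear": [0,0,0.002],"angular": [0,0,0]},
    {"linear": [0,0,0],"angular": [0,0,0]},
    {"linear": [0,0,0],"angular": [0,0,0]},
  ],
)

```text
t: 18.25
eef_pos: [0.5873, -0.2272, 0.0951]
tool_rot: [[-0.912, 0.051, 0.408], [0.106, 0.988, 0.113], [-0.397, 0.146, -0.906]]
wrist_force: [-2.0, -0.1, 3.8]
finger_gap: 0.0
gripper_force: 1.8
```

```bash
python3 -c "
from h import *
axial()"
```

```text
Faxial 4.268431095167068 gap to top mm -3.6439283873396 z [ 0.58733859 -0.22716417  0.09512259]
```

Emit:
move_arm(
  targets=[
    {"linear": [0,0,0.0015],"angular": [0,0,0]},
    {"linear": [0,0,0],"angular": [0,0,0]},
    {"linear": [0,0,0],"angular": [0,0,0]},
  ],
)

```text
t: 18.55
eef_pos: [0.5877, -0.227, 0.0943]
tool_rot: [[-0.912, 0.051, 0.408], [0.106, 0.988, 0.113], [-0.397, 0.146, -0.906]]
wrist_force: [-1.7, -0.7, 3.1]
finger_gap: 0.0
gripper_force: 2.1
```

```bash
python3 -c "
from h import *
axial()"
```

```text
Faxial 3.617868790403827 gap to top mm -4.558483933326616 z [ 0.58769518 -0.22704551  0.0942885 ]
```

Emit:
move_arm(
  targets=[
    {"linear": [0,0,0.0015],"angular": [0,0,0]},
    {"linear": [0,0,0],"angular": [0,0,0]},
    {"linear": [0,0,0],"angular": [0,0,0]},
  ],
)

```text
t: 18.85
eef_pos: [0.5881, -0.227, 0.0935]
tool_rot: [[-0.912, 0.051, 0.408], [0.106, 0.988, 0.113], [-0.397, 0.146, -0.906]]
wrist_force: [-1.1, -0.9, 4.6]
finger_gap: 0.001
gripper_force: 2.4
```

```bash
python3 -c "
from h import *
axial()"
```

```text
Faxial 4.697806174561359 gap to top mm -5.471744953734159 z [ 0.58805847 -0.22697988  0.09345224]
```

Emit:
move_arm(
  targets=[
    {"linear": [0,0,0.001],"angular": [0,0,0]},
    {"linear": [0,0,0],"angular": [0,0,0]},
    {"linear": [0,0,0],"angular": [0,0,0]},
  ],
)

```text
t: 19.15
eef_pos: [0.5881, -0.2269, 0.0933]
tool_rot: [[-0.912, 0.051, 0.408], [0.106, 0.988, 0.114], [-0.397, 0.147, -0.906]]
wrist_force: [-3.8, -0.4, 8.2]
finger_gap: 0.003
gripper_force: 4.3
```

```bash
python3 -c "
from h import *
axial()"
```

```text
Faxial 8.978766658879929 gap to top mm -5.6667629862305695 z [ 0.5881449 -0.2269089  0.0932847]
```

The force rose to 9 N, so the button is at its stop. I'll hold for 1.1 s, then retract along the axis.

Emit:
move_arm(
  targets=[
    {"linear": [0,0,0],"angular": [0,0,0]},
    {"linear": [0,0,0],"angular": [0,0,0]},
    {"linear": [0,0,0],"angular": [0,0,0]},
    {"linear": [0,0,0],"angular": [0,0,0]},
    {"linear": [0,0,0],"angular": [0,0,0]},
    {"linear": [0,0,0],"angular": [0,0,0]},
    {"linear": [0,0,0],"angular": [0,0,0]},
    {"linear": [0,0,0],"angular": [0,0,0]},
  ],
)

```text
t: 19.95
eef_pos: [0.5881, -0.2269, 0.0933]
tool_rot: [[-0.912, 0.051, 0.408], [0.106, 0.988, 0.114], [-0.397, 0.147, -0.906]]
wrist_force: [-4.3, -0.3, 7.3]
finger_gap: -0.001
gripper_force: 4.3
```

Emit:
move_arm(
  targets=[
    {"linear": [0,0,-0.006],"angular": [0,0,0]},
    {"linear": [0,0,-0.01],"angular": [0,0,0]},
    {"linear": [0,0,-0.03],"angular": [0,0,0]},
    {"linear": [0,0,-0.06],"angular": [0,0,0]},
    {"linear": [0,0,-0.06],"angular": [0,0,0]},
    {"linear": [0,0,0],"angular": [0,0,0]},
    {"linear": [0,0,0],"angular": [0,0,0]},
    {"linear": [0,0,0],"angular": [0,0,0]},
    {"linear": [0,0,0],"angular": [0,0,0]},
  ],
)

```text
t: 20.85
eef_pos: [0.5472, -0.2369, 0.1813]
tool_rot: [[-0.913, 0.05, 0.405], [0.105, 0.988, 0.115], [-0.394, 0.148, -0.907]]
wrist_force: [-0.0, 0.9, -0.8]
finger_gap: -0.001
gripper_force: 0.0
```

Run:
```python
from h import *
axial(); print(read_state()['t'],read_state()['qd'].round(3))
d={n:grab(n,3) for n in('top','side')}
for n,c in d.items():
    P=cloud(c)
    for nm,x,y in(('blank',.5905,.2275),('start',.586,-.2275)):
        q=P[(abs(P[...,0]-x)<.01)&(abs(P[...,1]-y)<.01)&(P[...,2]<.13)]; print(n,nm,np.median(q[:,2]).round(4),len(q))
```

```text
Faxial -0.8277922834210953 gap to top mm 91.91989523361426 z [ 0.54717025 -0.23685225  0.18131592]
20.85 [ 0.001  0.     0.003 -0.005 -0.    -0.002 -0.   ]
top blank 0.053 39
top start 0.0986 45
side blank nan 0
side start 0.0986 74
  return _methods._mean(a, axis=axis, dtype=dtype,
  ret = ret.dtype.type(ret / rcount)
```

```bash
python3 -c "
from h import *
print(arm.sign_off())"
```

```text
the job is handed in; nothing more can be done
None
```

The blank is seated flat in the pocket and released, the start button was held on its stop for about 0.8 s (axial force about 9 N) and sprang back, and the job is handed in; no verdict came back.

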